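# Find the free hatch in the bench service box and push it open

## Robot

A 6-joint arm with a two-finger parallel gripper is mounted at the origin on the work surface. World frame = base frame: x ahead of the robot, y to its left, z up, the work surface at z = 0. Lengths are in m, angles in degrees, forces in N, time in s.
With the tool pointing down it reaches from about 0.375 to 0.975 m from the base axis. Payload 3.8 kg.
Tool frame: the origin (TCP) lies midway between the tips of the shut fingers; the grasp point (between the pads) lies 19 mm behind it; z points along the fingers, y is the line along which they close (so a half turn about z gives the same grasp; the last joint's range is limited). The gripper opens to 85 mm and grips with 20 to 120 N. Pads are 22 mm wide; open, the fingers measure 114 mm over their backs; the gripper's body (76 mm by 85 mm) begins 54 mm behind the grasp point. The pads swing forward as they close: fully open they stand 13 mm farther back than shut.
Start: joints at [-69.379, 15.12, 91.902, -0, 72.978, -2.114], TCP at [0.261, -0.623, 0.231] pointing down, gripper open.
Joint ranges: [-150.88, 150.88], [-54.13, 125.18], [17.81, 147.31], [-75.09, 255.09], [0, 152.58], [-146.25, 146.25]. Speed limits (degrees/s): [147.25, 147.25, 180, 180, 180, 180].

## Interface

Orientations are given as a 3x3 rotation matrix whose columns are the frame's x, y, z axes.
In Python, from workcell import robot gives the robot as it stands.
- The arm moves only by the tool play_rows, never from a script. Its argument "series" is a list that holds one entry, the list of rows, each a list of 7 numbers: the shift along the tool's x, y, z as a fraction of full scale, then the turn, a rotation vector about the tool's x, y, z as a fraction of full scale, then the closure, from 0 (fully open) to 1 (shut). A call has 1 to 12 rows; each row is the pose to reach, as a shift and turn from the pose commanded when the call began, along the tool's axes at that moment; what a row does not reach only later rows make up. Full scale, the value 1, is 0.12 m for a shift and 1.5 rad for a turn. A row lasts 1/12 s, in which the tool goes at most 41.7 mm and 7.16 degrees, less where a joint would pass 70% of its speed; a pose out of reach is approached as far as the arm can. A call with a number of a shift or a turn outside -1 to 1 is refused whole. A call with a gripper value outside its range is refused whole. The fingers move at their own pace and stop on an object; "newtons" is the grip in N (left out, the last holds). Time passes only in rows, so rows that repeat a pose let the fingers close. It gives the time, the measured TCP pose, the force, the opening and the grip force at its end, in the units of the state.
- robot.get_state(): the state, without advancing time (a new reading comes with each control period).
- robot.read_camera(name): name is "scene" or "top" or "wrist"; returns (picture, depth): 400x640x3 uint8, red, green, blue; 400x640 float32, m along the optical axis (not along the pixel's ray), 0 where there is no reading.
- robot.camera_model(name): a dict with "mtx" (3x3 intrinsics, pixels), "R" (3x3) and "t" (3): a world point X has camera coordinates R X + t. Camera axes: x right, y down, z forward; pixel columns grow to the right and rows downward; lengths in m; the calibration is good to about 2 mm. A picture is of the moment at which its call begins: read the wrist's pose just before it. camera_model takes no time and is no camera call; for the wrist camera it gives the pose at the moment of the call.
- robot.job_done(): hands the job in; it is judged then, once.
The state is a dict: "time": time; "joint_pos": joint angles; "joint_vel": joint speeds; "joint_efforts": joint torques, N m; "eef_pos": TCP position; "tool_rot": TCP orientation; "ft_force": force on the tool from outside, world axes, zero at the start; "moment": the same for the moment, N m; "grip_width": finger opening in m; "finger_force": force on a finger pad.
Only numpy, scipy, OpenCV 4.12 (cv2) and the standard library are available. Lean on these libraries where they do the work, as an engineer would, in place of code of your own. Each camera call takes 0.05 s, during which the arm holds its last target. There are 200 camera calls.

## Task

One of the five plywood panels in the top of the bench's service box is the hatch to the power sockets; the other four are packed solid underneath. Press the panels on their steel spots, one after another, until you find the one that rocks, then push that one open with the fingertips, right over to its stop beyond upright, and leave it standing open. Do not take hold of a panel or move any of the tools and materials lying about.

Things in the scene. Friction and masses are not known exactly. Their poses are not given: they have to be found in the camera images.
- service_box: low box on the bench, 200 x 690 x 100 mm (x, y, z), grey with aluminium cross rails; origin at the middle of its underside; +x away from the robot, +y to the robot's left. Five plywood panels, 160 (x) x 84 (y) x 12 mm, lie flush in its top, centred at y = +216, +108, 0, -108, -216 mm (panel_1 to 5). Each hangs on a pivot line along y at x = +20, z = 94 mm: 60 mm of it is beyond, 100 mm before.
- panel_1 (a joint): tilt of the leftmost panel, rad: 0 shut, grows as the far part dips into the box and the near edge rises; 1.57 upright, stop at 1.75. If packed beneath its far part (unseen) it yields 1 mm or so at most; if free, about 4 N on its spot tips it, and its stiff pivot leaves it at any angle it is pushed to, with 60 mm of clear space below the far part
- panel_1_spot (a point): centre of that panel's round dark steel press spot, 18 mm across, on its upper face, 45 mm beyond the pivot and 15 mm from its far edge; moves with the panel; axes as the box's when shut
- panel_1_lip (a point): middle of that panel's near edge (half-way through its 12 mm thickness), 100 mm from the pivot; moves with the panel
- panel_2 (a joint): tilt of the second from left panel, rad: 0 shut, grows as the far part dips into the box and the near edge rises; 1.57 upright, stop at 1.75. If packed beneath its far part (unseen) it yields 1 mm or so at most; if free, about 4 N on its spot tips it, and its stiff pivot leaves it at any angle it is pushed to, with 60 mm of clear space below the far part
- panel_2_spot (a point): centre of that panel's round dark steel press spot, 18 mm across, on its upper face, 45 mm beyond the pivot and 15 mm from its far edge; moves with the panel; axes as the box's when shut
- panel_2_lip (a point): middle of that panel's near edge (half-way through its 12 mm thickness), 100 mm from the pivot; moves with the panel
- panel_3 (a joint): tilt of the middle panel, rad: 0 shut, grows as the far part dips into the box and the near edge rises; 1.57 upright, stop at 1.75. If packed beneath its far part (unseen) it yields 1 mm or so at most; if free, about 4 N on its spot tips it, and its stiff pivot leaves it at any angle it is pushed to, with 60 mm of clear space below the far part
- panel_3_spot (a point): centre of that panel's round dark steel press spot, 18 mm across, on its upper face, 45 mm beyond the pivot and 15 mm from its far edge; moves with the panel; axes as the box's when shut
- panel_3_lip (a point): middle of that panel's near edge (half-way through its 12 mm thickness), 100 mm from the pivot; moves with the panel
- panel_4 (a joint): tilt of the fourth from left panel, rad: 0 shut, grows as the far part dips into the box and the near edge rises; 1.57 upright, stop at 1.75. If packed beneath its far part (unseen) it yields 1 mm or so at most; if free, about 4 N on its spot tips it, and its stiff pivot leaves it at any angle it is pushed to, with 60 mm of clear space below the far part
- panel_4_spot (a point): centre of that panel's round dark steel press spot, 18 mm across, on its upper face, 45 mm beyond the pivot and 15 mm from its far edge; moves with the panel; axes as the box's when shut
- panel_4_lip (a point): middle of that panel's near edge (half-way through its 12 mm thickness), 100 mm from the pivot; moves with the panel
- panel_5 (a joint): tilt of the rightmost panel, rad: 0 shut, grows as the far part dips into the box and the near edge rises; 1.57 upright, stop at 1.75. If packed beneath its far part (unseen) it yields 1 mm or so at most; if free, about 4 N on its spot tips it, and its stiff pivot leaves it at any angle it is pushed to, with 60 mm of clear space below the far part
- panel_5_spot (a point): centre of that panel's round dark steel press spot, 18 mm across, on its upper face, 45 mm beyond the pivot and 15 mm from its far edge; moves with the panel; axes as the box's when shut
- panel_5_lip (a point): middle of that panel's near edge (half-way through its 12 mm thickness), 100 mm from the pivot; moves with the panel
- offcut: plywood offcut with a dark face, 120 x 42 x 18 mm, lying on the box's left end; origin under its middle
- tape_measure: yellow tape measure, 68 x 40 x 40 mm, standing on the box's right end; origin under its middle
- trim_router: cordless trim router standing on its black battery, 112 x 84 mm and 220 mm tall, teal and silver; origin under its middle
- glue_bottle: white glue bottle, 64 mm across, 190 mm tall; origin under its middle
- screw_jar: amber screw jar with a black cap, 72 mm across, 85 mm tall; origin under its middle
- sanding_block: cork sanding block, 115 x 64 x 32 mm; origin under its middle
- try_square: try square lying flat, 120 mm dark wooden stock and 150 mm steel blade along its +x, 20 mm high; origin under the stock's middle
- screwdriver: screwdriver lying on the bench, under 250 mm long; origin on its axis, at the bench

How it is judged (in metres and radians):
On the way:
1. a panel rocks under the fingers' press on its far part, while still nearly shut (((value of joint panel_1 between 0.06 and 0.6 rad and contact force between the fingers and panel_1 above 0.3 N) or (value of joint panel_2 between 0.06 and 0.6 rad and contact force between the fingers and panel_2 above 0.3 N) or (value of joint panel_3 between 0.06 and 0.6 rad and contact force between the fingers and panel_3 above 0.3 N) or (value of joint panel_4 between 0.06 and 0.6 rad and contact force between the fingers and panel_4 above 0.3 N) or (value of joint panel_5 between 0.06 and 0.6 rad and contact force between the fingers and panel_5 above 0.3 N))), for 0.05 s.
At the end, for the whole second after the job is handed in: The free panel stands open at its stop (tilt above 1.62 rad, stop at 1.75) and still, the other four are flush (below 0.05 rad), and every tool and material is within 25 mm of where it was (((value of joint panel_1 above 1.62 rad and value of joint each of panel_2, panel_3, panel_4, panel_5 below 0.05 rad and velocity of joint panel_1 between -0.05 and 0.05 rad/s) or (value of joint panel_2 above 1.62 rad and value of joint each of panel_1, panel_3, panel_4, panel_5 below 0.05 rad and velocity of joint panel_2 between -0.05 and 0.05 rad/s) or (value of joint panel_3 above 1.62 rad and value of joint each of panel_1, panel_2, panel_4, panel_5 below 0.05 rad and velocity of joint panel_3 between -0.05 and 0.05 rad/s) or (value of joint panel_4 above 1.62 rad and value of joint each of panel_1, panel_2, panel_3, panel_5 below 0.05 rad and velocity of joint panel_4 between -0.05 and 0.05 rad/s) or (value of joint panel_5 above 1.62 rad and value of joint each of panel_1, panel_2, panel_3, panel_4 below 0.05 rad and velocity of joint panel_5 between -0.05 and 0.05 rad/s)) and distance of each of offcut, tape_measure, trim_router, glue_bottle, screw_jar, sanding_block, try_square, screwdriver from where it was at the start of the episode below 0.025 m); the robot touches nothing.
It fails at once if a tool or material lying about is moved by more than 25 mm or lifted (distance of any of offcut, tape_measure, trim_router, glue_bottle, screw_jar, sanding_block, try_square, screwdriver from where it was at the start of the episode above 0.025 m).
It fails at once if a panel is taken between the fingers ((contact force between the fingers and panel_1 above 0.5 N and x of the grasp point in the frame of panel_1_spot between -0.143 and 0.013 m and y of the grasp point in the frame of panel_1_spot between -0.04 and 0.04 m and z of the grasp point in the frame of panel_1_spot between -0.016 and 0.004 m) or (contact force between the fingers and panel_2 above 0.5 N and x of the grasp point in the frame of panel_2_spot between -0.143 and 0.013 m and y of the grasp point in the frame of panel_2_spot between -0.04 and 0.04 m and z of the grasp point in the frame of panel_2_spot between -0.016 and 0.004 m) or (contact force between the fingers and panel_3 above 0.5 N and x of the grasp point in the frame of panel_3_spot between -0.143 and 0.013 m and y of the grasp point in the frame of panel_3_spot between -0.04 and 0.04 m and z of the grasp point in the frame of panel_3_spot between -0.016 and 0.004 m) or (contact force between the fingers and panel_4 above 0.5 N and x of the grasp point in the frame of panel_4_spot between -0.143 and 0.013 m and y of the grasp point in the frame of panel_4_spot between -0.04 and 0.04 m and z of the grasp point in the frame of panel_4_spot between -0.016 and 0.004 m) or (contact force between the fingers and panel_5 above 0.5 N and x of the grasp point in the frame of panel_5_spot between -0.143 and 0.013 m and y of the grasp point in the frame of panel_5_spot between -0.04 and 0.04 m and z of the grasp point in the frame of panel_5_spot between -0.016 and 0.004 m)).
It also fails if it takes over 58 s, if anything falls off the work surface, if the arm or the gripper's body presses on something with over 40 N, if the wrist force passes 120 N, or if a joint passes its speed limit or range.

## Working session

There is one attempt and no reset: what is moved stays moved. The work goes in short steps, Python scripts to look and compute and a tool call to move; the robot and the scene stay as the last step left them, time stands still between calls to the robot, and variables do not carry over. Pictures are saved under pics/ and viewed, at most 10 in all, crops included, and the job is handed in when it is done.

Besides the shell and the picture viewer there is one more tool, called after ">>>" in YAML: its name, and indented under it one key for each argument. play_rows: Moves the arm, as the interface text tells. Shift numbers are shares of 0.12 m and turn numbers shares of 1.5 rad, none past 1 either way. Its arguments: {"type":"object","properties":{"series":{"type":"array","items":{"type":"array","items":{"type":"array","items":{"type":"number","minimum":-1,"maximum":1}}}},"newtons":{"type":"number"}},"required":["series"]}

```bash
mkdir -p pics; ls; python3 - <<'E'
from workcell import robot
import cv2,numpy as np
s=robot.get_state();print(s)
for n in("scene","top"):
    p,d=robot.read_camera(n);cv2.imwrite(f"pics/{n}0.png",p[:,:,::-1]);np.save(f"pics/{n}0.npy",d)
    print(n,robot.camera_model(n))
E
```

```text
pics
{'time': 0.0, 'joint_pos': array([-6.93811022e+01,  1.51706125e+01,  9.19799122e+01,  1.25882847e-03,
        7.29774988e+01, -2.11410902e+00]), 'joint_vel': array([ 0.05371376,  0.03384264,  0.0146951 , -0.01796354,  0.07156357,
       -0.01390631]), 'joint_efforts': array([-6.82326263e-04, -5.15110695e+01, -3.67316973e+01, -7.77972929e-06,
        1.28664108e-02, -1.77740242e-05]), 'eef_pos': array([ 0.26059802, -0.6218869 ,  0.22995757]), 'tool_rot': array([[ 9.22318159e-01,  3.86430622e-01, -7.67192595e-04],
       [ 3.86431369e-01, -9.22315777e-01,  2.09869733e-03],
       [ 1.03407078e-04, -2.23213394e-03, -9.99997503e-01]]), 'ft_force': array([ 0.70407938, -0.47904768,  0.09918698]), 'moment': array([-0.03305219, -0.00248704,  0.02375103]), 'finger_force': 0.0, 'grip_width': 0.08542139620015808}
scene {'mtx': array([[451.57327497,   0.        , 315.98074587],
       [  0.        , 451.57327497, 198.21461347],
       [  0.        ,   0.        ,   1.        ]]), 'R': array([[ 0.68756615,  0.72606493,  0.00908277],
       [ 0.56049028, -0.52273552, -0.64233809],
       [-0.46163128,  0.44674074, -0.76636759]]), 't': array([-0.29244763, -0.25663021,  1.66306284])}
top {'mtx': array([[436.43912383,   0.        , 312.84047164],
       [  0.        , 436.43912383, 194.31867764],
       [  0.        ,   0.        ,   1.        ]]), 'R': array([[ 0.01802211, -0.99965176,  0.01927585],
       [-0.9957316 , -0.01969018, -0.09017133],
       [ 0.09051948, -0.0175685 , -0.99573971]]), 't': array([-0.11466178,  0.53877153,  1.50852728])}
```

View pics/top0.png

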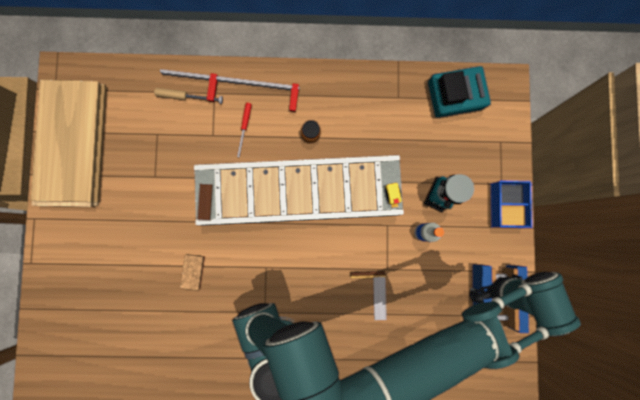

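View pics/scene0.png

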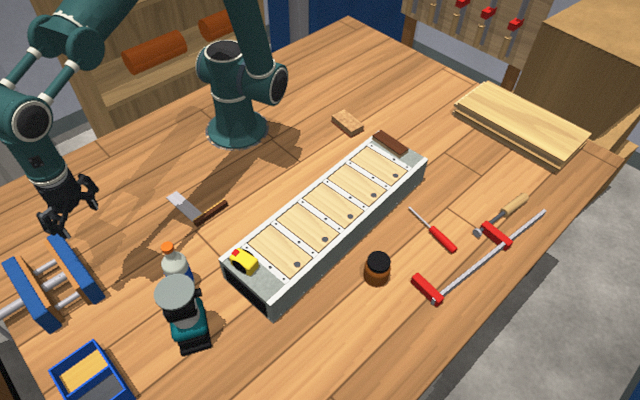

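The top view shows the box at pixels (195–403, 156–224), with panel 1 on the left and spots near the far (upper) edges. The bottle (428,232) and router (447,190) stand by the right end, the jar (310,131) beyond the middle. I'll enlarge the box.

```bash
python3 - <<'E'
import cv2
p=cv2.imread("pics/top0.png")[148:232,188:412]
p=cv2.resize(p,None,fx=3.5,fy=3.5,interpolation=cv2.INTER_CUBIC);cv2.imwrite("pics/crop.png",p)
E
```

```text
(no output)
```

View pics/crop.png

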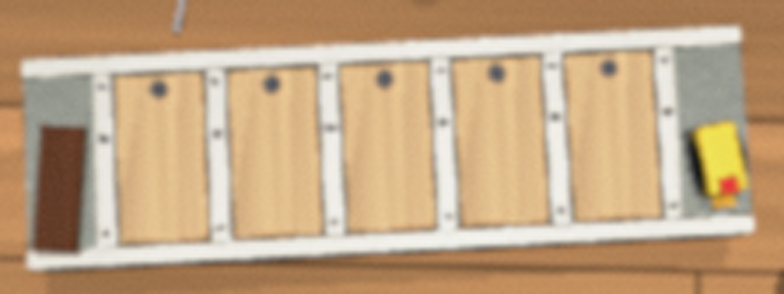

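```bash
cat > h.py <<'E'
from workcell import robot
import numpy as np
from scipy.spatial.transform import Rotation as Rn
def px2w(m,uv,z):
    r=m['R'].T@np.linalg.solve(m['mtx'],[uv[0],uv[1],1]);c=-m['R'].T@m['t']
    return c+r*(z-c[2])/r[2]
def plan(tgt,yaw):
    """needed shift/turn fractions in tool axes to tool down, x axis at yaw"""
    s=robot.get_state();R=s['tool_rot']
    Rt=np.array([[np.cos(yaw),np.sin(yaw),0],[np.sin(yaw),-np.cos(yaw),0],[0,0,-1]])
    print('t',round(s['time'],2),'pos',s['eef_pos'].round(4),'F',s['ft_force'].round(1))
    print('shift',(R.T@(np.array(tgt)-s['eef_pos'])/.12).round(3),'turn',(Rn.from_matrix(R.T@Rt).as_rotvec()/1.5).round(3))
E
python3 - <<'E'
from h import *
m=robot.camera_model('top')
f=lambda l:np.array([px2w(m,((u+.5)/3.5-.5+188,(v+.5)/3.5-.5+148),.1)[:2] for u,v in l])
S=f([(158,89),(271,84),(384,78),(497,73),(609,68)])
C=f([(22,62),(741,28),(754,230),(27,268)])
print(S.round(4),C.round(4),C.mean(0))
d=S[0]-S[4];print(np.linalg.norm(d),'yaw',np.degrees(np.arctan2(-d[0],d[1])))
d=C[0]+C[3]-C[1]-C[2];print(np.linalg.norm(d)/2,np.degrees(np.arctan2(-d[0],d[1])))
yaw=np.arctan2(-d[0],d[1]);print('spot3 from corners',C.mean(0)+.065*np.array([np.cos(yaw),np.sin(yaw)]),S.mean(0))
for n,uv,z in(('router',(459,188),.22),('bottle',(434,231),.19),('jar',(311,129),.085),('cam tape',(393,194),.14)):print(n,px2w(m,uv,z))
E
```

```text
[[ 0.6001  0.166 ]
 [ 0.6072  0.0583]
 [ 0.6153 -0.0497]
 [ 0.6224 -0.1581]
 [ 0.6295 -0.2659]] [[ 0.6235  0.2964]
 [ 0.6712 -0.3935]
 [ 0.4761 -0.406 ]
 [ 0.4272  0.2834]] [ 0.54950022 -0.05490354]
0.43292951141993985 yaw 3.8867846030080226
0.6913475280050495 4.010139745498359
spot3 from corners [ 0.61434107 -0.05035789] [ 0.61489282 -0.04986665]
router [ 0.55169919 -0.55247556  0.22      ]
bottle [ 0.41814919 -0.48275377  0.19      ]
jar [ 0.7598241 -0.0930606  0.085    ]
cam tape [ 0.53664478 -0.36397792  0.14      ]
```

>>> play_rows:
  series:
    - [[0, 0, -0.83, 0, 0, 0, 1], [0, 0, -0.83, 0, 0, 0.1, 1], [0, 0, -0.83, 0, 0, 0.219, 1], [0, 0, -0.83, 0, 0, 0.219, 1], [0, 0, -0.83, 0, 0, 0.219, 1]]

```text
time: 0.52
eef_pos: [0.2611, -0.6233, 0.3332]
tool_rot: [[0.998, 0.066, 0.001], [0.066, -0.998, -0.004], [0.001, 0.004, -1.0]]
ft_force: [0.1, 0.1, -0.7]
grip_width: 0.0257
finger_force: 0.0
```

>>> play_rows:
  series:
    - [[0.81, -0.69, 0, 0, 0, 0, 1], [0.81, -0.69, 0, 0, 0, 0, 1], [0.81, -0.69, 0, 0, 0, 0, 1], [0.81, -0.69, 0, 0, 0, 0, 1]]

```text
time: 0.85
eef_pos: [0.3563, -0.528, 0.329]
tool_rot: [[0.997, 0.075, 0.001], [0.075, -0.997, 0.006], [0.002, -0.006, -1.0]]
ft_force: [-0.3, -0.8, -0.1]
grip_width: 0.0
finger_force: 0.0
```

>>> play_rows:
  series:
    - [[0.81, -0.69, 0, 0, 0, 0, 1], [0.81, -0.69, 0, 0, 0, 0, 1], [0.81, -0.69, 0, 0, 0, 0, 1], [0.81, -0.69, 0, 0, 0, 0, 1]]

```text
time: 1.18
eef_pos: [0.4473, -0.4387, 0.329]
tool_rot: [[0.997, 0.076, 0.001], [0.076, -0.997, 0.005], [0.001, -0.005, -1.0]]
ft_force: [-0.8, -1.2, -0.3]
grip_width: -0.0003
finger_force: 0.0
```

>>> play_rows:
  series:
    - [[0.81, -0.69, 0, 0, 0, 0, 1], [0.81, -0.69, 0, 0, 0, 0, 1], [0.81, -0.69, 0, 0, 0, 0, 1], [0.81, -0.69, 0, 0, 0, 0, 1]]

```text
time: 1.52
eef_pos: [0.5383, -0.3498, 0.3289]
tool_rot: [[0.997, 0.076, 0.0], [0.076, -0.997, 0.005], [0.0, -0.005, -1.0]]
ft_force: [-0.6, -0.7, -0.1]
grip_width: -0.0
finger_force: 0.0
```

```bash
python3 -c "
from h import *
plan((.6265,-.266,.2),.0685)"
```

```text
t 1.52 pos [ 0.5383 -0.3498  0.3289] F [-0.6 -0.7 -0.1]
shift [ 0.785 -0.636  1.077] turn [-0.003 -0.     0.005]
```

>>> play_rows:
  series:
    - [[0.74, -0.59, 0, 0, 0, 0, 1], [0.74, -0.59, 0, 0, 0, 0, 1], [0.74, -0.59, 0.5, 0, 0, 0, 1], [0.74, -0.59, 1, 0, 0, 0, 1], [0.74, -0.59, 1, 0, 0, 0, 1], [0.74, -0.59, 1, 0, 0, 0, 1], [0.74, -0.59, 1, 0, 0, 0, 1]]

```text
time: 2.1
eef_pos: [0.6155, -0.2772, 0.2061]
tool_rot: [[0.998, 0.07, -0.009], [0.07, -0.998, 0.004], [-0.009, -0.005, -1.0]]
ft_force: [-0.4, 0.2, 0.5]
grip_width: 0.0001
finger_force: 0.0
```

```bash
python3 -c "
from h import *
plan((.6265,-.266,.106),.0685)"
```

```text
t 2.1 pos [ 0.6155 -0.2772  0.2061] F [-0.4  0.2  0.5]
shift [ 0.105 -0.083  0.833] turn [-0.003  0.006  0.001]
```

>>> play_rows:
  series:
    - [[0.1, -0.08, 0.3, 0, 0, 0, 1], [0.1, -0.08, 0.6, 0, 0, 0, 1], [0.1, -0.08, 0.83, 0, 0, 0, 1], [0.1, -0.08, 0.83, 0, 0, 0, 1], [0.1, -0.08, 0.83, 0, 0, 0, 1], [0.1, -0.08, 0.83, 0, 0, 0, 1]]

```text
time: 2.6
eef_pos: [0.632, -0.2697, 0.1155]
tool_rot: [[0.998, 0.068, 0.005], [0.068, -0.998, -0.003], [0.005, 0.003, -1.0]]
ft_force: [-0.1, -0.2, 0.9]
grip_width: 0.0
finger_force: 0.0
```

```bash
python3 -c "
from h import *
plan((.6265,-.266,.1),.0685)"
```

```text
t 2.6 pos [ 0.632  -0.2697  0.1155] F [-0.1 -0.2  0.9]
shift [-0.044 -0.034  0.129] turn [ 0.002 -0.003 -0.   ]
```

>>> play_rows:
  series:
    - [[-0.02, -0.02, 0, 0, 0, 0, 1], [-0.02, -0.02, 0, 0, 0, 0, 1], [-0.02, -0.02, 0, 0, 0, 0, 1], [-0.02, -0.02, 0, 0, 0, 0, 1], [-0.02, -0.02, 0, 0, 0, 0, 1], [-0.02, -0.02, 0, 0, 0, 0, 1]]

```text
time: 3.1
eef_pos: [0.6274, -0.2655, 0.1116]
tool_rot: [[0.998, 0.068, 0.0], [0.068, -0.998, -0.0], [0.0, 0.0, -1.0]]
ft_force: [-0.1, -0.4, -0.3]
grip_width: 0.0001
finger_force: 0.0
```

Settled at z = 0.112. Press in small steps.

>>> play_rows:
  series:
    - [[0, 0, 0.08, 0, 0, 0, 1], [0, 0, 0.1, 0, 0, 0, 1], [0, 0, 0.11, 0, 0, 0, 1], [0, 0, 0.12, 0, 0, 0, 1], [0, 0, 0.12, 0, 0, 0, 1], [0, 0, 0.12, 0, 0, 0, 1]]

```text
time: 3.6
eef_pos: [0.6279, -0.2657, 0.0997]
tool_rot: [[0.998, 0.068, 0.001], [0.068, -0.998, -0.001], [0.001, 0.001, -1.0]]
ft_force: [-4.3, 3.3, 14.2]
grip_width: -0.0005
finger_force: 7.4
```

Panel 5 resists 14 N without giving: packed. On to panel 4.

>>> play_rows:
  series:
    - [[0, 0, -0.15, 0, 0, 0, 1], [0, -0.3, -0.15, 0, 0, 0, 1], [0, -0.6, -0.15, 0, 0, 0, 1], [0, -0.9, -0.15, 0, 0, 0, 1], [0, -0.9, -0.15, 0, 0, 0, 1], [0, -0.9, -0.15, 0, 0, 0, 1], [0, -0.9, -0.12, 0, 0, 0, 1], [0, -0.9, -0.12, 0, 0, 0, 1], [0, -0.9, -0.12, 0, 0, 0, 1]]

```text
time: 4.35
eef_pos: [0.6197, -0.1588, 0.1105]
tool_rot: [[0.998, 0.067, -0.001], [0.067, -0.998, 0.0], [-0.001, -0.0, -1.0]]
ft_force: [-0.6, -0.2, -0.3]
grip_width: -0.0002
finger_force: 0.0
```

>>> play_rows:
  series:
    - [[0, 0, 0.08, 0, 0, 0, 1], [0, 0, 0.1, 0, 0, 0, 1], [0, 0, 0.11, 0, 0, 0, 1], [0, 0, 0.12, 0, 0, 0, 1], [0, 0, 0.12, 0, 0, 0, 1], [0, 0, 0.12, 0, 0, 0, 1]]

```text
time: 4.85
eef_pos: [0.6206, -0.159, 0.0996]
tool_rot: [[0.998, 0.067, 0.001], [0.067, -0.998, -0.001], [0.001, 0.001, -1.0]]
ft_force: [-5.1, 0.8, 15.4]
grip_width: 0.0003
finger_force: 7.3
```

Panel 4 is packed too. Panel 3.

>>> play_rows:
  series:
    - [[0, 0, -0.15, 0, 0, 0, 1], [0, -0.3, -0.15, 0, 0, 0, 1], [0, -0.6, -0.15, 0, 0, 0, 1], [0, -0.9, -0.15, 0, 0, 0, 1], [0, -0.9, -0.15, 0, 0, 0, 1], [0, -0.9, -0.15, 0, 0, 0, 1], [0, -0.9, -0.12, 0, 0, 0, 1], [0, -0.9, -0.12, 0, 0, 0, 1], [0, -0.9, -0.12, 0, 0, 0, 1]]

```text
time: 5.6
eef_pos: [0.6123, -0.0514, 0.1105]
tool_rot: [[0.998, 0.067, -0.001], [0.067, -0.998, -0.0], [-0.001, 0.0, -1.0]]
ft_force: [0.3, 0.2, 0.1]
grip_width: 0.0002
finger_force: 0.0
```

>>> play_rows:
  series:
    - [[0, 0, 0.08, 0, 0, 0, 1], [0, 0, 0.1, 0, 0, 0, 1], [0, 0, 0.11, 0, 0, 0, 1], [0, 0, 0.12, 0, 0, 0, 1], [0, 0, 0.12, 0, 0, 0, 1], [0, 0, 0.12, 0, 0, 0, 1]]

```text
time: 6.1
eef_pos: [0.6133, -0.0512, 0.0996]
tool_rot: [[0.998, 0.067, 0.001], [0.067, -0.998, -0.001], [0.001, 0.001, -1.0]]
ft_force: [-5.3, -0.8, 16.0]
grip_width: 0.0003
finger_force: 7.7
```

Packed. Panel 2.

>>> play_rows:
  series:
    - [[0, 0, -0.15, 0, 0, 0, 1], [0, -0.3, -0.15, 0, 0, 0, 1], [0, -0.6, -0.15, 0, 0, 0, 1], [0, -0.9, -0.15, 0, 0, 0, 1], [0, -0.9, -0.15, 0, 0, 0, 1], [0, -0.9, -0.15, 0, 0, 0, 1], [0, -0.9, -0.12, 0, 0, 0, 1], [0, -0.9, -0.12, 0, 0, 0, 1], [0, -0.9, -0.12, 0, 0, 0, 1]]

```text
time: 6.85
eef_pos: [0.6049, 0.0564, 0.1105]
tool_rot: [[0.998, 0.067, -0.001], [0.067, -0.998, -0.0], [-0.001, 0.0, -1.0]]
ft_force: [0.1, 0.2, -0.3]
grip_width: 0.0003
finger_force: 0.0
```

>>> play_rows:
  series:
    - [[0, 0, 0.08, 0, 0, 0, 1], [0, 0, 0.1, 0, 0, 0, 1], [0, 0, 0.11, 0, 0, 0, 1], [0, 0, 0.12, 0, 0, 0, 1], [0, 0, 0.12, 0, 0, 0, 1], [0, 0, 0.12, 0, 0, 0, 1]]

```text
time: 7.35
eef_pos: [0.6057, 0.0573, 0.0972]
tool_rot: [[0.998, 0.068, 0.001], [0.068, -0.998, -0.0], [0.001, 0.0, -1.0]]
ft_force: [2.1, -2.3, 3.9]
grip_width: -0.0003
finger_force: 1.6
```

Panel 2 rocks (z sank to 0.097 at 4 N). Push it further down.

>>> play_rows:
  series:
    - [[0, 0, 0.03, 0, 0, 0, 1], [0, 0, 0.06, 0, 0, 0, 1], [-0.01, 0, 0.09, 0, 0, 0, 1], [-0.01, 0, 0.12, 0, 0, 0, 1], [-0.02, 0, 0.15, 0, 0, 0, 1], [-0.02, 0, 0.18, 0, 0, 0, 1], [-0.03, 0, 0.21, 0, 0, 0, 1], [-0.03, 0, 0.25, 0, 0, 0, 1], [-0.03, 0, 0.25, 0, 0, 0, 1], [-0.03, 0, 0.25, 0, 0, 0, 1]]

```text
time: 8.18
eef_pos: [0.6011, 0.0581, 0.0661]
tool_rot: [[0.998, 0.068, -0.001], [0.068, -0.998, 0.001], [-0.001, -0.001, -1.0]]
ft_force: [1.7, 0.3, 0.4]
grip_width: -0.0
finger_force: 0.7
```

>>> play_rows:
  series:
    - [[0, 0, -0.3, 0, 0, 0, 1], [0, 0, -0.6, 0, 0, 0, 1], [0, 0, -1, 0, 0, 0, 1], [0, 0, -1, 0, 0, 0, 1]]

```text
time: 8.52
eef_pos: [0.6051, 0.0581, 0.1945]
tool_rot: [[0.998, 0.068, 0.01], [0.068, -0.998, 0.001], [0.01, -0.001, -1.0]]
ft_force: [1.3, -0.2, 1.8]
grip_width: 0.0002
finger_force: 0.0
```

>>> play_rows:
  series:
    - [[0, 0, -0.4, 0, 0, 0, 1], [0, 0, -0.6, 0, 0, 0, 1], [0, 0, -0.6, 0, 0, 0, 1], [-0.3, 0, -0.6, 0, 0, 0, 1], [-0.7, 0, -0.6, 0, 0, 0, 1], [-1, 0, -0.6, 0, 0, 0, 1], [-1, 0, -0.6, 0, 0, 0, 1]]

```text
time: 9.1
eef_pos: [0.4727, 0.0493, 0.2551]
tool_rot: [[0.998, 0.069, -0.011], [0.069, -0.998, 0.0], [-0.011, -0.001, -1.0]]
ft_force: [-0.4, 0.7, -0.5]
grip_width: -0.0001
finger_force: 0.0
```

>>> play_rows:
  series:
    - [[-0.25, 0, 0, 0, 0, 0, 1], [-0.25, 0, 0, 0, 0, 0, 1], [-0.25, 0, 0, 0, 0, 0, 1], [-0.25, 0, 0, 0, 0, 0, 1]]

```text
time: 9.43
eef_pos: [0.4521, 0.0474, 0.2587]
tool_rot: [[0.998, 0.068, 0.0], [0.068, -0.998, 0.0], [0.0, -0.0, -1.0]]
ft_force: [0.5, 0.1, 0.8]
grip_width: -0.0
finger_force: 0.0
```

```bash
python3 - <<'E'
from h import *
import cv2
e=np.array([np.cos(.0685),np.sin(.0685)]);P=np.array([.6072,.0583])-.045*e
plan((*(P-.11*e),.12),.0685);plan((*(P+.03*e),.14),.0685)
p,d=robot.read_camera('scene');cv2.imwrite('pics/s1.png',cv2.resize(p[100:320,200:460,::-1],None,fx=2.5,fy=2.5))
E
```

```text
t 9.43 pos [0.4521 0.0474 0.2587] F [0.5 0.1 0.8]
shift [ 4.000e-03 -1.000e-03  1.156e+00] turn [-0. -0. -0.]
t 9.43 pos [0.4521 0.0474 0.2587] F [0.5 0.1 0.8]
shift [ 1.171 -0.002  0.989] turn [-0. -0. -0.]
```

View pics/s1.png

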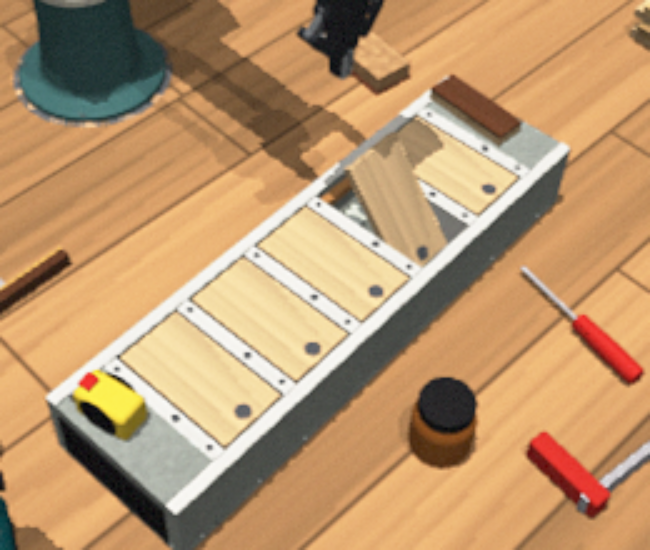

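Panel 2 is at about 50°, its lip up at crop (380,165), the fingers at (340,70) in front of it. Lower, then push +x.

>>> play_rows:
  series:
    - [[0, 0, 0.3, 0, 0, 0, 1], [0, 0, 0.6, 0, 0, 0, 1], [0, 0, 0.9, 0, 0, 0, 1], [0, 0, 0.95, 0, 0, 0, 1], [0, 0, 0.95, 0, 0, 0, 1], [0, 0, 0.95, 0, 0, 0, 1]]

```text
time: 9.98
eef_pos: [0.4531, 0.0474, 0.1457]
tool_rot: [[0.998, 0.068, 0.0], [0.068, -0.998, 0.0], [0.0, -0.0, -1.0]]
ft_force: [-0.0, 0.2, 0.3]
grip_width: -0.0003
finger_force: 0.0
```

>>> play_rows:
  series:
    - [[0.1, 0, 0, 0, 0, 0, 1], [0.2, 0, 0, 0, 0, 0, 1], [0.27, 0, 0, 0, 0, 0, 1], [0.34, 0, 0, 0, 0, 0, 1], [0.41, 0, 0, 0, 0, 0, 1], [0.48, 0, 0, 0, 0, 0, 1], [0.55, 0, 0, 0, 0, 0, 1], [0.6, 0, 0, 0, 0, 0, 1], [0.65, 0, 0, 0, 0, 0, 1], [0.7, 0, 0, 0, 0, 0, 1], [0.7, 0, 0, 0, 0, 0, 1], [0.7, 0, 0, 0, 0, 0, 1]]

```text
time: 10.98
eef_pos: [0.5406, 0.0533, 0.149]
tool_rot: [[0.998, 0.068, 0.01], [0.068, -0.998, 0.001], [0.01, 0.0, -1.0]]
ft_force: [-0.4, 0.4, -0.6]
grip_width: -0.0003
finger_force: 0.0
```

>>> play_rows:
  series:
    - [[0.03, 0, 0, 0, 0, 0, 1], [0.06, 0, 0, 0, 0, 0, 1], [0.09, 0, 0, 0, 0, 0, 1], [0.11, 0, 0, 0, 0, 0, 1], [0.13, 0, 0, 0, 0, 0, 1], [0.14, 0, 0, 0, 0, 0, 1], [0.14, 0, 0, 0, 0, 0, 1], [0.14, 0, 0, 0, 0, 0, 1]]

```text
time: 11.65
eef_pos: [0.5521, 0.0541, 0.1442]
tool_rot: [[0.998, 0.068, -0.001], [0.068, -0.998, -0.0], [-0.001, 0.0, -1.0]]
ft_force: [-0.6, -0.3, -0.7]
grip_width: -0.0003
finger_force: 0.8
```

>>> play_rows:
  series:
    - [[0.02, 0, 0, 0, 0, 0, 1], [0.04, 0, 0, 0, 0, 0, 1], [0.05, 0, 0, 0, 0, 0, 1], [0.05, 0, 0, 0, 0, 0, 1], [0.05, 0, 0, 0, 0, 0, 1]]

```text
time: 12.07
eef_pos: [0.5567, 0.0544, 0.1443]
tool_rot: [[0.998, 0.068, -0.005], [0.068, -0.998, -0.0], [-0.005, 0.0, -1.0]]
ft_force: [-5.6, 0.3, 0.5]
grip_width: 0.0
finger_force: 3.4
```

>>> play_rows:
  series:
    - [[0.02, 0, 0, 0, 0, 0, 1], [0.04, 0, 0, 0, 0, 0, 1], [0.04, 0, 0, 0, 0, 0, 1], [0.04, 0, 0, 0, 0, 0, 1]]

```text
time: 12.4
eef_pos: [0.557, 0.0545, 0.1442]
tool_rot: [[0.998, 0.068, -0.014], [0.068, -0.998, -0.001], [-0.014, 0.0, -1.0]]
ft_force: [-19.5, -2.1, 11.5]
grip_width: -0.0001
finger_force: 10.7
```

Hard against its stop (force rose to 20 N with no motion). Back off and check.

>>> play_rows:
  series:
    - [[-0.1, 0, 0, 0, 0, 0, 1], [-0.4, 0, 0, 0, 0, 0, 1], [-0.7, 0, 0, 0, 0, 0, 1], [-0.8, 0, -0.3, 0, 0, 0, 1], [-0.8, 0, -0.6, 0, 0, 0, 1], [-0.8, 0, -0.8, 0, 0, 0, 1], [-0.8, 0, -0.8, 0, 0, 0, 1], [-0.8, 0, -0.8, 0, 0, 0, 1], [-0.8, 0, -0.8, 0, 0, 0, 1]]

```text
time: 13.15
eef_pos: [0.4682, 0.0483, 0.2413]
tool_rot: [[0.998, 0.068, 0.002], [0.068, -0.998, 0.0], [0.002, 0.0, -1.0]]
ft_force: [-0.1, 0.5, -0.3]
grip_width: -0.0004
finger_force: 0.0
```

```bash
python3 - <<'E'
from h import *
import cv2
p,d=robot.read_camera('scene');cv2.imwrite('pics/s2.png',cv2.resize(p[100:320,200:460,::-1],None,fx=2.5,fy=2.5))
e=np.array([np.cos(.0685),np.sin(.0685)]);P=np.array([.6072,.0583])-.045*e
m=robot.camera_model('scene')
# predicted pixel (crop) of lip middle for tilts
for t in(1.45,1.57,1.62,1.7,1.75):
    X=np.array([*(P-.1*np.cos(t)*e),.094+.1*np.sin(t)]);c=m['mtx']@(m['R']@X+m['t']);print(t,((c[:2]/c[2]-[200,100])*2.5).round(1))
E
```

```text
1.45 [401.6 157. ]
1.57 [409.9 161.7]
1.62 [413.4 164. ]
1.7 [418.8 167.9]
1.75 [422.2 170.5]
```

View pics/s2.png

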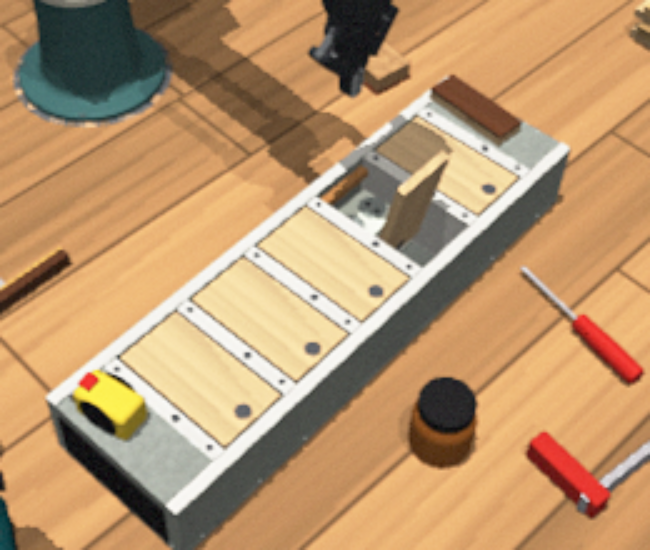

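Panel 2 stands past upright. Its lip middle is at about crop (421,173), against (422,170) predicted for 1.75 rad. The other panels are flush and the tools in view look unmoved.

```bash
python3 -c "
from workcell import robot
print(robot.job_done())"
```

```text
the job is handed in; nothing more can be done
None
```

Panel 2 was the free one; it now stands open against its stop at about 1.75 rad, panels 3–5 are packed (panel 1 never needed pressing), and the job is handed in; no verdict came back.

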